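Close the vent plug of a cider canister and put on its dust hood

TASK

The cider in the white canister has stopped working, so close its vent: screw the small winged plug in the middle of the cap down clockwise until it is firmly home, hand-tight, without turning the big ribbed cap around it. Then put the grey dust hood over the plug, level and fully down on the cap, and let go; leave everything else on the table where it is.

Things in the scene. Friction and masses are not known exactly. Their poses are not given: they have to be found in the camera images.
- canister: the white plastic 5-litre canister, full and heavy (it does not shift): 190 mm long (its x), 145 wide (y), 215 high, origin under its centre; the neck stands 50 mm from the centre towards its -x end, the moulded carrying handle (top 243 mm above the table, 20 mm across) starts 40 mm beyond the neck's axis towards +x
- cap: the canister's big black ribbed screw cap, the outer one of the coaxial pair: 68 mm across, 22 mm high, axis vertical; origin on the axis at its underside, 228 mm above the table. On its flat top (22 mm above the origin) stands a boss 38 mm across, 4 mm high. It is only nipped on its thread: it stays put against small torques and starts to turn at about 0.5 N m
- cap_tick (a point): moulded tick on the cap's flat top, 27.5 mm from the cap's axis: moves only if the cap is turned
- plug: the small white vent plug in the middle of the cap, the inner one of the pair: a flange 31 mm across and 4 mm thick with an upright wing on it, 30 mm long (its x) and 9 mm thick (y); origin on the axis at the middle of the flange's underside, z up; the wing runs from 4 to 24 mm above the origin. Clockwise from above closes it; it sinks 0.8 mm per rad and starts 0.8 to 2.3 rad short of closed
- wing (a point): on the plug's axis, 14 mm above its origin: middle of the wing. The plug turns stiffly with 0.15 N m until it comes home on the end stop of its thread, which no mark shows: it must be felt. There the torque climbs steeply (some 4 N m per rad); 0.25 to 0.4 N m is hand-tight, and at 0.5 N m the cap goes round with it. A grip of 18 N on the wing carries that much torque. The plug stays as left
- hood: the grey dust hood for the vent: a round plastic cup, 50 mm across and 36 mm high, standing mouth down on the table; origin at the middle of its open rim, z up; inside 44 mm across and 33 mm deep, 20 to 40 g. It goes over the plug and the boss (3 mm of play all round) until its rim stands on the cap's flat top; over a closed plug it does not touch the wing
- spare_cap: bystander: a plain black screw cap, 68 mm across, 22 mm high, origin under its centre
- cup: bystander: steel measuring cup, 64 mm across, 55 mm high, origin under its centre, mouth up
- bung: bystander: cork bung, 44 mm across at its top, 35 mm high, origin under its centre
- jar_a: bystander: glass jar, 90 mm across, 140 mm high, origin under its centre
- jar_b: bystander: glass jar as jar_a
- funnel: bystander: white funnel standing wide end down, 110 mm across, 110 mm high, origin under its centre
- spoon: bystander: wooden spoon, 300 mm long, lying on the table

How it is judged (in metres and radians):
On the way, in this order (a step that is already met when the one before it is completed fails the run):
1. the vent plug is screwed down tight onto its end stop (pressing on the cap with more than 6 N) and stays so when the fingers have let go of it (contact force between plug and cap above 6 N and z of plug in the frame of cap below 0.0288 m and contact force between the fingers and plug below 0.2 N), for 0.3 s.
2. the dust hood stands over the plug, rim down on the cap (z of hood in the frame of cap between 0.019 and 0.0245 m and horizontal distance between hood and cap below 0.004 m and angle between hood's own z axis and vertical below 0.08 rad), for 0.2 s.
At the end, for the whole second after the job is handed in: the plug is home (flange underside under 28.8 mm above the cap's origin) and presses on its end stop in the cap with over 6 N; the hood rests over it, rim on the cap's flat top (2.5 mm in height, 4 mm off axis, 0.08 rad level); the cap's tick is within 3.5 mm of where it was (all of step 2 and contact force between plug and cap above 6 N and z of plug in the frame of cap below 0.0288 m and distance of cap_tick from where it was at the start of the episode below 0.0035 m and linear speed of hood below 0.02 m/s); the robot touches nothing.
It fails at once if the big cap is turned (its tick moves by more than 3.5 mm, about 0.12 rad) (distance of cap_tick from where it was at the start of the episode above 0.0035 m).
It fails at once if a bystander is moved by more than 20 mm (distance of any of spare_cap, cup, bung, jar_a, jar_b, funnel, spoon from where it was at the start of the episode above 0.02 m).
It also fails if it takes over 67 s, if anything falls off the work surface, if the arm or the gripper's body presses on something with over 40 N, if the wrist force passes 120 N, or if a joint passes its speed limit or range.

ROBOT

A 6-joint arm with a two-finger parallel gripper is mounted at the origin on the work surface. World frame = base frame: x ahead of the robot, y to its left, z up, the work surface at z = 0. Lengths are in mm, angles in rad, forces in N, time in s.
With the tool pointing down it reaches from about 300 to 850 mm from the base axis. Payload 4.2 kg.
Tool frame: the origin (TCP) lies on the centre line of the jaws, within the pads' length; the fingertips stand 22 mm ahead of it and the grasp point (between the pads) lies 3 mm ahead of it; z points along the fingers, y is the line along which they close (so a half turn about z gives the same grasp; the last joint's range is limited). The gripper opens to 91 mm and grips with 3 to 60 N. Pads are 32 mm wide; open, the fingers measure 118 mm over their backs; the gripper's body (76 mm by 178 mm) begins 60 mm behind the grasp point.
Start: joints at [-1.31, 0.32, 1.565, -0, 1.257, -0.02], TCP at [159.35, -552.496, 206.376] pointing down, gripper open.
Joint ranges: [-3.11, 3.11], [-0.84, 2.01], [0.21, 2.61], [-1.34, 4.49], [0.05, 2.63], [-2.56, 2.56]. Speed limits (rad/s): [2.57, 2.57, 3.14, 3.14, 3.14, 3.14].

INTERFACE

Orientations are given as [roll, pitch, yaw] about the fixed x, y, z axes, in that order (R = Rz(yaw) Ry(pitch) Rx(roll)).
In Python, from rig import bot, imaging gives the robot as it stands. The module is installed in compiled form; this text tells all that it offers.
- The arm moves only by the tool apply_moves, never from a script. Its argument "commands" is a list of rows, each a list of 3 entries, a list of its own where there are three numbers: the shift along the tool's x, y, z in m, then the turn about the tool's z in degrees, then the finger opening in m, from 0 to 0.0912. A call has 1 to 12 rows; each row is the pose to reach, as a shift and turn from the pose commanded when the call began, along the tool's axes at that moment; what a row does not reach only later rows make up. A row lasts 1/8 s, in which the tool goes at most 62.5 mm and 10.7 degrees, less where a joint would pass 70% of its speed; a pose out of reach is approached as far as the arm can. A call with a gripper value outside its range is refused whole. The fingers move at their own pace and stop on an object; "squeeze" is the grip in N (left out, the last holds). Time passes only in rows, so rows that repeat a pose let the fingers close. It gives the time, the measured TCP pose, the force, the opening and the grip force at its end, in the units of the state.
- bot.read_state(): the state, without advancing time (a new reading comes with each control period).
- imaging.camera(name): name is "scene" or "top" or "wrist"; returns (picture, depth): 400x640x3 uint8, red, green, blue; 400x640 float32, mm along the optical axis (not along the pixel's ray), 0 where there is no reading.
- imaging.calibration(name): a dict with "fx", "fy", "cx", "cy" (pixels), "cam_to_world" (4x4, takes a point from camera to world coordinates). Camera axes: x right, y up, looking along -z (the intrinsics and any distortion apply to the point x, -y, -z); pixel columns grow to the right and rows downward; lengths in mm; the calibration is good to about 2 mm. A picture is of the moment at which its call begins: read the wrist's pose just before it. calibration takes no time and is no camera call; for the wrist camera it gives the pose at the moment of the call.
- bot.finish_job(): hands the job in; it is judged then, once.
The state is a dict: "time": time; "qpos": joint angles; "dq": joint speeds; "tau": joint torques, N m; "eef_pos": TCP position; "tcp_rot": TCP orientation; "ft_force": force on the tool from outside, world axes, zero at the start; "moment": the same for the moment, N m; "gripper_width": opening from 0.0 (shut) to 1.0 (fully open); "finger_force": force on a finger pad.
Only numpy, scipy, OpenCV 4.12 (cv2) and the standard library are available. Lean on these libraries where they do the work, as an engineer would, in place of code of your own. Each camera call takes 0.05 s, during which the arm holds its last target. There are 200 camera calls.

## Working session

There is one attempt and no reset: what is moved stays moved. The work goes in short steps, Python scripts to look and compute and a tool call to move; the robot and the scene stay as the last step left them, time stands still between calls to the robot, and variables do not carry over. Pictures are saved under pics/ and viewed, at most 10 in all, crops included, and the job is handed in when it is done.

Besides the shell and the picture viewer there is one more tool, called after "Emit:" as name(argument=value, ...), one argument or row to a line, values as JSON. apply_moves: Moves the arm, as the interface text tells. Its arguments: {"type":"object","properties":{"commands":{"type":"array","items":{"type":"array"}},"squeeze":{"type":"number"}},"required":["commands"]}

```bash
mkdir -p pics; cat > h.py <<'E'
import numpy as np,cv2
from rig import bot,imaging
def cloud(n):
    im,d=imaging.camera(n);c=imaging.calibration(n)
    v,u=np.mgrid[0:400,0:640]
    P=np.stack([(u-c['cx'])/c['fx']*d,-(v-c['cy'])/c['fy']*d,-d],-1)
    T=np.array(c['cam_to_world']);W=P@T[:3,:3].T+T[:3,3];W[d==0]=np.nan
    return im,d,W
def save(n,im): cv2.imwrite('pics/'+n+'.png',im[...,::-1])
E
python3 - <<'E'
from h import *
print(bot.read_state());print(imaging.calibration('top'),imaging.calibration('wrist'))
a,_,_=cloud('top');b,_,_=cloud('scene')
save('a',cv2.resize(np.vstack([a,b]),(640,800))[:, :] if 0 else np.vstack([cv2.resize(a,(480,300)),cv2.resize(b,(480,300))]))
np.save('top.npy',a)
E
```

```text
{'time': 0.0, 'qpos': array([-1.30998456e+00,  3.20295905e-01,  1.56566317e+00,  3.76252684e-06,
        1.25738098e+00, -1.99932636e-02]), 'dq': array([ 8.87640276e-05, -1.43234202e-03,  1.91029848e-04, -2.31723068e-03,
        1.03095901e-04,  2.54924944e-03]), 'tau': array([ 3.91758018e-03, -4.12450361e+01, -2.31973958e+01,  7.30143813e-02,
        4.58788988e-02, -1.44098408e-04]), 'eef_pos': array([ 159.22388226, -551.98605119,  205.52414319]), 'tcp_rot': array([-3.13984567e+00, -3.85104339e-05,  2.80803835e-01]), 'ft_force': array([ 0.33897058,  0.02165216, -0.42519456]), 'moment': array([-0.01220232,  0.02923351, -0.04611533]), 'finger_force': 0.0, 'gripper_width': 0.9974384427662878}
{'fx': 416.0529422782796, 'fy': 416.0529422782796, 'cx': 312.19524143483295, 'cy': 196.54346193332032, 'cam_to_world': array([[-2.65957537e-02,  9.97735806e-01, -6.17731918e-02,
         4.30038624e+02],
       [-9.99533994e-01, -2.74680869e-02, -1.33153868e-02,
        -1.27044748e+01],
       [-1.49820296e-02,  6.13902724e-02,  9.98001389e-01,
         1.65185153e+03],
       [ 0.00000000e+00,  0.00000000e+00,  0.00000000e+00,
         1.00000000e+00]])} {'fx': 277.23348583401616, 'fy': 277.23348583401616, 'cx': 316.98098163101184, 'cy': 199.96678115809925, 'cam_to_world': array([[ 2.76842435e-01,  9.32870998e-01,  2.30455996e-01,
         2.23825294e+02],
       [-9.60914807e-01,  2.69012177e-01,  6.53848771e-02,
        -5.33079759e+02],
       [-9.99813640e-04, -2.39549888e-01,  9.70883542e-01,
         3.84075333e+02],
       [ 0.00000000e+00,  0.00000000e+00,  0.00000000e+00,
         1.00000000e+00]])}
```

View pics/a.png

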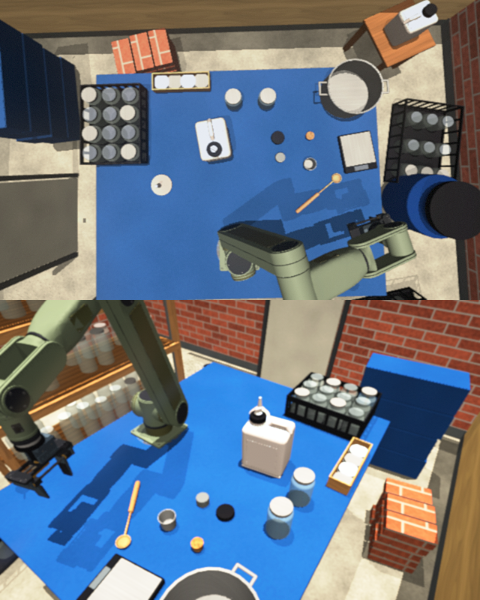

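The composite shows, in top-view pixels scaled to 480 wide, the canister at (213,140) with its cap at about (214,148). The grey hood is at (280,157), the spare cap at (277,138), the cork at (310,135) and the steel cup at (310,164). Next I measure and look closer.

```bash
python3 - <<'E'
from h import *
a,d,W=cloud('top')
np.set_printoptions(precision=1,suppress=True)
z=W[...,2]
def comp(m,name,box):
    x0,x1,y0,y1=box;M=np.zeros_like(m);M[y0:y1,x0:x1]=m[y0:y1,x0:x1]
    n,l,s,c=cv2.connectedComponentsWithStats(M.astype(np.uint8))
    for i in range(1,n):
        if s[i,4]>8:
            p=W[l==i]; print(name,s[i],c[i],np.nanmedian(p,0),np.nanmin(p,0),np.nanmax(p,0))
comp(z>15,'tbl',(345,440,165,235))
comp((z>205),'can',(250,320,140,220))
comp((z>238)&(a.max(-1)<90),'capdark',(250,320,140,220))
comp((z>257),'plug',(250,320,140,220))
c1=cv2.resize(a[150:220,250:320],(400,400),interpolation=cv2.INTER_CUBIC)
c2=cv2.resize(a[165:235,350:420],(400,400),interpolation=cv2.INTER_CUBIC)
save('b',np.hstack([c1,c2]))
E
```

```text
tbl [362 175  18  18 238] [370.4 183.1] [ 577.3 -220.2   22.3] [ 542.6 -254.9   15.1] [ 609.8 -187.4   33.8]
tbl [408 175  11  11  99] [413.1 180.3] [ 583.1 -384.5   35.8] [ 563.7 -404.7   15.8] [ 603.2 -364.4   45.6]
tbl [367 203  14  14 143] [373.4 209.3] [ 474.6 -226.3   35.8] [ 448.3 -252.5   16.7] [ 499.  -202.6   46.8]
tbl [405 210  17  17 116] [414.7 217.9] [ 437.  -390.2   45.1] [ 405.4 -406.6   15.1] [ 466.8 -346.    62.8]
can [ 261  157   47   57 2005] [283.7 185. ] [561.7 102.1 215.7] [465.5  25.4 205.1] [659.6 183.3 287.7]
capdark [276 190  19  19 183] [285.7 199.3] [508.2  92.3 250.7] [480.6  67.2 242.8] [541.7 128.5 261.1]
plug [280 193  11  10  75] [284.7 198. ] [512.7  97.3 263.4] [500.   80.4 257.3] [530.8 114.2 287.7]
```

View pics/b.png

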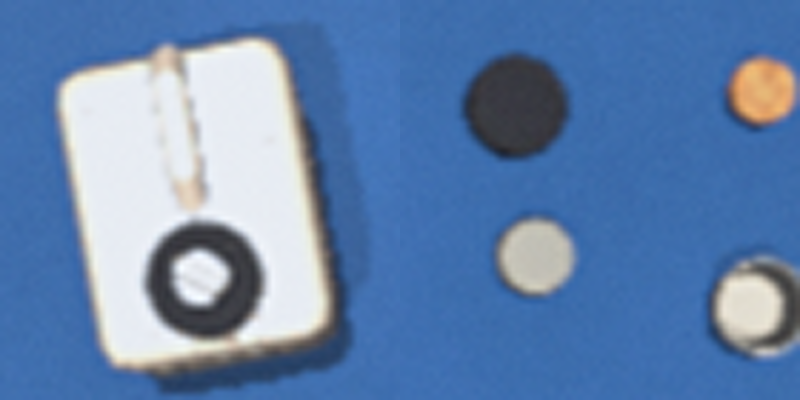

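The crop shows the cap at about (204,280), with the wing diagonal on the plug and the handle above it. The hood is at (537,257) in the right half. World positions are cap ≈(511,96), hood ≈(474,-227) and handle at +x. I move the wrist camera over the cap.

Emit:
apply_moves(
  commands=[
    [[0,0,-0.06],0,0.06],
    [[0,0,-0.12],0,0.06],
    [[0.03,-0.03,-0.17],0,0.06],
    [[0.07,-0.07,-0.2],0,0.06],
    [[0.11,-0.11,-0.2],0,0.06],
    [[0.15,-0.15,-0.2],0,0.06],
    [[0.19,-0.19,-0.2],0,0.06],
    [[0.23,-0.23,-0.2],0,0.06],
    [[0.27,-0.27,-0.2],0,0.06],
    [[0.31,-0.31,-0.2],0,0.06],
    [[0.35,-0.35,-0.2],0,0.06],
    [[0.39,-0.39,-0.2],0,0.06],
  ],
)

```text
time: 1.65
eef_pos: [426.4, -67.9, 406.2]
tcp_rot: [3.141, -0.0, 0.281]
ft_force: [-0.2, -1.5, 0.3]
gripper_width: 0.655
finger_force: 0.0
```

Emit:
apply_moves(
  commands=[
    [[0.04,-0.04,0],0,0.06],
    [[0.08,-0.08,0],0,0.06],
    [[0.11,-0.115,0],0,0.06],
    [[0.128,-0.135,0],0,0.06],
    [[0.128,-0.135,0],0,0.06],
    [[0.128,-0.135,0],0,0.06],
  ],
)

```text
time: 2.4
eef_pos: [511.2, 94.8, 406.2]
tcp_rot: [3.141, 0.001, 0.28]
ft_force: [-1.3, -0.4, -0.7]
gripper_width: 0.657
finger_force: 0.0
```

```bash
python3 - <<'E'
from h import *
np.set_printoptions(precision=3,suppress=True)
s=bot.read_state();print({k:s[k] for k in('time','qpos','eef_pos','tcp_rot','moment','ft_force')})
a,d,W=cloud('wrist');np.save('W.npy',W);np.save('A.npy',a)
z=W[...,2]
ok=np.hypot(W[...,0]-511,W[...,1]-96)<60
ys,xs=np.where(ok);print(xs.min(),xs.max(),ys.min(),ys.max())
x0,y0=max(xs.min()-20,0),max(ys.min()-20,0)
c=a[y0:ys.max()+20,x0:xs.max()+20];f=min(4,580/c.shape[0],790/c.shape[1]);print(x0,y0,f)
save('c',cv2.resize(c,None,fx=f,fy=f,interpolation=cv2.INTER_CUBIC))
for lo,hi in((246,253),(265,275),(275,295)):
    m=ok&(z>lo)&(z<hi);p=W[m]
    if len(p)>5:
        print(lo,hi,len(p),p.mean(0),p.min(0),p.max(0),cv2.minAreaRect(p[:,:2].astype(np.float32)))
print(np.histogram(z[ok],np.arange(240,300,3)))
E
```

```text
{'time': 2.4, 'qpos': array([ 0.162,  0.175,  1.272, -0.001,  1.695,  1.452]), 'eef_pos': array([511.165,  94.838, 406.193]), 'tcp_rot': array([3.141, 0.001, 0.28 ]), 'moment': array([0.027, 0.017, 0.003]), 'ft_force': array([-1.27 , -0.427, -0.659])}
35 582 138 399
15 118 1.3458262350936967
246 253 1643 [514.901 100.232 250.122] [478.303  64.703 246.003] [548.512 134.818 252.948] ((513.7041625976562, 99.60725402832031), (69.41358184814453, 68.7986831665039), 72.1147232055664)
265 275 40 [517.877  99.963 270.357] [510.652  86.153 265.47 ] [523.468 113.642 274.806] ((517.3776245117188, 99.11988830566406), (28.717647552490234, 5.376941204071045), 73.16404724121094)
275 295 215 [513.801  99.919 281.018] [503.068  86.07  276.147] [523.202 113.346 283.354] ((513.4257202148438, 99.81217193603516), (29.026002883911133, 9.097481727600098), 60.40685272216797)
(array([  16,   68,  139, 1477,  196,   29,   49,  222,   12,    8,    7,
         15,   12,  167,   36,    0,    0,    0,    0]), array([240, 243, 246, 249, 252, 255, 258, 261, 264, 267, 270, 273, 276,
       279, 282, 285, 288, 291, 294, 297]))
```

View pics/c.png

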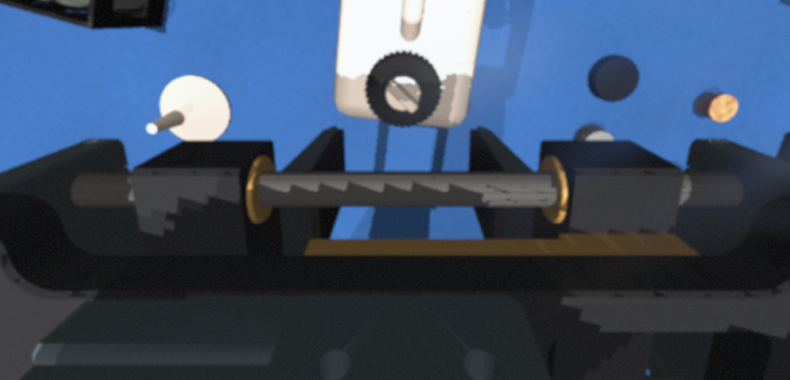

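The wrist view shows the cap at (403,88) with the wing slanted. By depth, the cap is 69 mm across at (513.7,99.6). The wing is 29×9.1 mm at (513.4,99.8), yaw 60.4°, top ≈282. All of these match the given sizes. I turn to yaw 240.4° so that one grip has the whole clockwise range.

Emit:
apply_moves(
  commands=[
    [[0.0036,-0.0041,0],-10,0.04],
    [[0.0036,-0.0041,0],-20,0.04],
    [[0.0036,-0.0041,0],-30,0.04],
    [[0.0036,-0.0041,0],-40,0.04],
    [[0.0036,-0.0041,0],-50,0.04],
    [[0.0036,-0.0041,0],-60,0.04],
    [[0.0036,-0.0041,0],-70,0.04],
    [[0.0036,-0.0041,0],-80,0.04],
    [[0.0036,-0.0041,0],-90,0.04],
    [[0.0036,-0.0041,0],-100,0.04],
    [[0.0036,-0.0041,0],-110,0.04],
    [[0.0036,-0.0041,0],-120,0.04],
  ],
)

```text
time: 3.95
eef_pos: [513.4, 99.1, 406.9]
tcp_rot: [3.141, 0.001, 2.379]
ft_force: [-0.1, -0.3, -0.0]
gripper_width: 0.438
finger_force: 0.0
```

Emit:
apply_moves(
  commands=[
    [[0,0,0.0],-10,0.04],
    [[0,0,0.01],-20,0.04],
    [[0,0,0.02],-30,0.04],
    [[0,0,0.03],-40,0.04],
    [[0,0,0.04],-50,0.04],
    [[0,0,0.05],-60,0.04],
    [[0,0,0.055],-70,0.04],
    [[0,0,0.06],-80,0.04],
    [[0,0,0.06],-90,0.04],
    [[0,0,0.06],-100,0.04],
    [[0,0,0.06],-104.4,0.04],
    [[0,0,0.06],-104.4,0.04],
  ],
)

```text
time: 5.45
eef_pos: [513.6, 99.3, 346.8]
tcp_rot: [-3.141, 0.0, -2.088]
ft_force: [0.4, 0.2, 0.2]
gripper_width: 0.439
finger_force: 0.0
```

```bash
cat > m.py <<'E'
from h import *
np.set_printoptions(precision=3,suppress=True)
s=bot.read_state();print({k:s[k] for k in('time','qpos','eef_pos','tcp_rot','moment','ft_force')})
for i in range(2):
    a,d,W=cloud('wrist')
    z=W[...,2]
    ok=np.hypot(W[...,0]-513,W[...,1]-99)<45
    for lo,hi in((246,252.5),(276,286)):
        p=W[ok&(z>lo)&(z<hi)]
        if lo>270: p=p[np.hypot(p[:,0]-513,p[:,1]-99)<18]
        if len(p)>5: print(lo,hi,len(p),np.median(p,0),cv2.minAreaRect(p[:,:2].astype(np.float32)))
save('d',a)
E
python3 m.py
```

```text
{'time': 5.45, 'qpos': array([ 0.169,  0.181,  1.408, -0.   ,  1.553, -2.455]), 'eef_pos': array([513.555,  99.33 , 346.762]), 'tcp_rot': array([-3.141,  0.   , -2.088]), 'moment': array([ 0.104, -0.064, -0.031]), 'ft_force': array([0.353, 0.243, 0.236])}
246 252.5 2277 [510.383  94.832 249.971] ((512.620361328125, 98.98197937011719), (68.88949584960938, 69.2658920288086), 78.13146209716797)
276 286 299 [512.3    98.233 281.06 ] ((512.689453125, 98.51717376708984), (29.202795028686523, 8.753662109375), 62.22597885131836)
246 252.5 2288 [510.302  94.614 249.947] ((512.9118041992188, 98.85211181640625), (69.22545623779297, 69.91919708251953), 24.71270179748535)
276 286 296 [512.422  98.091 281.117] ((512.87060546875, 98.73993682861328), (29.85188865661621, 8.685508728027344), 62.442935943603516)
```

View pics/d.png

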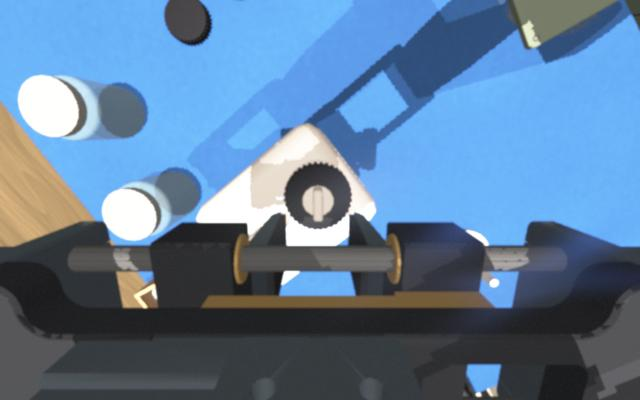

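The wing is upright in view at (318,203), centred between the jaws, with the cap around it at (318,196). Averaging the two opposite views gives (513.1,99.2), which is within 0.5 mm of the TCP. I descend and grip.

Emit:
apply_moves(
  commands=[
    [[0,0,0.02],-1,0.03],
    [[0,0,0.04],-1,0.03],
    [[0,0,0.05],-1,0.03],
    [[0,0,0.0585],-1,0.03],
    [[0,0,0.0585],-1,0.03],
    [[0,0,0.0585],-1,0.02],
    [[0,0,0.0585],-1,0.012],
    [[0,0,0.0585],-1,0.0],
    [[0,0,0.0585],-1,0.0],
    [[0,0,0.0585],-1,0.0],
    [[0,0,0.0585],-1,0.0],
    [[0,0,0.0585],-1,0.0],
  ],
  squeeze=20,
)

```text
time: 7.05
eef_pos: [513.9, 100.5, 287.8]
tcp_rot: [-3.142, -0.0, -2.068]
ft_force: [-0.8, -1.1, -1.2]
gripper_width: 0.009
finger_force: 0.0
```

```bash
cat > s.py <<'E'
from h import *
np.set_printoptions(precision=3,suppress=True)
s=bot.read_state();print({k:s[k] for k in('time','qpos','eef_pos','tcp_rot','moment','ft_force','gripper_width','finger_force')})
E
python3 s.py
```

```text
{'time': 7.05, 'qpos': array([ 0.171,  0.196,  1.53 , -0.   ,  1.415, -2.473]), 'eef_pos': array([513.895, 100.451, 287.8  ]), 'tcp_rot': array([-3.142, -0.   , -2.068]), 'moment': array([ 0.127, -0.022, -0.021]), 'ft_force': array([-0.791, -1.069, -1.235]), 'gripper_width': 0.00872120723595063, 'finger_force': 0.0}
```

```bash
python3 m.py; python3 - <<'E'
from h import *
for n in('scene','top'):
    a,d,W=cloud(n)
    m=np.linalg.norm(W-[513,99,270],axis=-1)<90
    ys,xs=np.where(m);print(n,xs.min(),xs.max(),ys.min(),ys.max())
    if n=='scene':
        c=a[ys.min():ys.max(),xs.min():xs.max()];c1=cv2.resize(c,(400,400),interpolation=cv2.INTER_CUBIC)
w=cv2.imread('pics/d.png')[...,::-1][120:320,220:420]
save('e',np.hstack([c1,cv2.resize(w,(400,400))]))
E
```

```text
{'time': 7.05, 'qpos': array([ 0.171,  0.196,  1.53 , -0.   ,  1.415, -2.473]), 'eef_pos': array([513.895, 100.451, 287.8  ]), 'tcp_rot': array([-3.142, -0.   , -2.068]), 'moment': array([ 0.127, -0.022, -0.021]), 'ft_force': array([-0.791, -1.069, -1.235])}
246 252.5 2313 [500.537  81.861 250.054] ((506.5760192871094, 86.25053405761719), (42.3739128112793, 70.1794204711914), 62.267051696777344)
276 286 170 [508.956  89.291 281.141] ((512.5560302734375, 98.03551483154297), (28.543441772460938, 8.443053245544434), 60.84025192260742)
246 252.5 2300 [500.371  81.96  250.047] ((506.64813232421875, 86.1190185546875), (42.43185806274414, 70.302734375), 62.187191009521484)
276 286 170 [508.932  89.302 281.105] ((512.4610595703125, 97.9786605834961), (28.44386100769043, 8.46701431274414), 61.183380126953125)
scene 325 371 122 177
top 268 306 182 213
```

View pics/e.png

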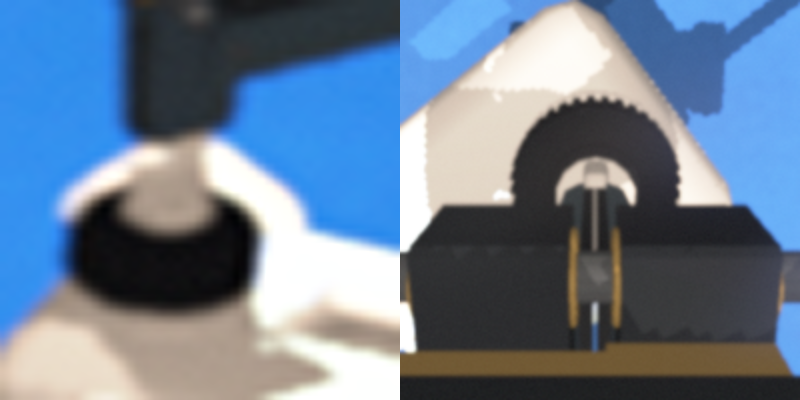

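The scene crop shows the finger bottom just about at the wing's top (178,135), and the jaws read shut with no force. I measure the fingertip height from depth.

```bash
python3 - <<'E'
from h import *
np.set_printoptions(precision=1,suppress=True)
a,d,W=cloud('scene')
c=imaging.calibration('scene');print(np.array(c['cam_to_world'])[:3,3])
for v in range(125,178,2):
    u=slice(340,352); 
    print(v,W[v,342:352:3].reshape(-1,3)[:, :].round(0).tolist(),a[v,342:352:3].max(-1))
s=bot.read_state();print(s['gripper_width'],s['finger_force'],s['eef_pos'],s['time'])
E
```

```text
[ 994.7 -733.1  946.8]
125 [[512.0, 79.0, 356.0], [518.0, 85.0, 355.0], [558.0, 31.0, 397.0], [570.0, 25.0, 405.0]] [43 54 51 48]
127 [[512.0, 78.0, 350.0], [518.0, 84.0, 349.0], [558.0, 33.0, 390.0], [569.0, 28.0, 397.0]] [43 55 50 53]
129 [[512.0, 79.0, 343.0], [518.0, 85.0, 342.0], [560.0, 30.0, 387.0], [567.0, 33.0, 387.0]] [45 55 52 53]
131 [[512.0, 80.0, 336.0], [519.0, 85.0, 336.0], [560.0, 30.0, 380.0], [569.0, 30.0, 384.0]] [47 56 52 54]
133 [[512.0, 81.0, 329.0], [517.0, 89.0, 326.0], [523.0, 95.0, 325.0], [568.0, 32.0, 376.0]] [48 55 51 78]
135 [[513.0, 79.0, 323.0], [517.0, 89.0, 320.0], [521.0, 99.0, 316.0], [526.0, 109.0, 312.0]] [ 50  55  54 101]
137 [[511.0, 82.0, 314.0], [519.0, 87.0, 314.0], [520.0, 102.0, 307.0], [527.0, 108.0, 306.0]] [ 48  54  53 125]
139 [[512.0, 81.0, 309.0], [517.0, 91.0, 305.0], [522.0, 99.0, 303.0], [310.0, 498.0, -1.0]] [ 45  55  72 200]
141 [[512.0, 82.0, 301.0], [344.0, 390.0, 63.0], [352.0, 400.0, 60.0], [318.0, 485.0, -1.0]] [124 135 188 244]
143 [[334.0, 384.0, 53.0], [510.0, 103.0, 282.0], [516.0, 110.0, 280.0], [327.0, 471.0, 1.0]] [
[... 1238 characters left out ...]
2.0, 217.0], [531.0, 75.0, 219.0], [540.0, 78.0, 221.0], [543.0, 90.0, 215.0]] [179 181 175 175]
169 [[526.0, 67.0, 215.0], [533.0, 73.0, 214.0], [542.0, 75.0, 216.0], [550.0, 79.0, 217.0]] [174 173 174 174]
171 [[532.0, 57.0, 216.0], [539.0, 62.0, 216.0], [546.0, 67.0, 216.0], [553.0, 73.0, 215.0]] [174 175 175 174]
173 [[537.0, 48.0, 217.0], [544.0, 55.0, 216.0], [550.0, 62.0, 213.0], [558.0, 66.0, 215.0]] [176 176 176 174]
175 [[540.0, 45.0, 213.0], [547.0, 49.0, 213.0], [555.0, 53.0, 214.0], [562.0, 59.0, 214.0]] [189 181 178 176]
177 [[544.0, 38.0, 211.0], [551.0, 43.0, 212.0], [560.0, 46.0, 214.0], [566.0, 52.0, 213.0]] [219 192 188 181]
0.007900217182467391 0.0 [513.9 100.4 287.8] 7.3
```

Depth puts the fingertips at z≈301, about 35 mm above what the tool data imply, so the jaws closed above the wing (top 282). I open, go down 20 mm and measure the tips again.

Emit:
apply_moves(
  commands=[
    [[0,0,0],0,0.03],
    [[0,0,0],0,0.03],
    [[0,0,0],0,0.03],
    [[0,0,0.006],0,0.03],
    [[0,0,0.012],0,0.03],
    [[0,0,0.02],0,0.03],
    [[0,0,0.02],0,0.03],
  ],
)

```text
time: 8.18
eef_pos: [513.4, 100.3, 266.8]
tcp_rot: [3.14, -0.001, -2.068]
ft_force: [-0.1, 0.3, 0.3]
gripper_width: 0.327
finger_force: 0.0
```

```bash
python3 s.py; cat > e.py <<'E'
from h import *
np.set_printoptions(precision=1,suppress=True)
a,d,W=cloud('scene')
z=W[...,2];r=np.hypot(W[...,0]-513,W[...,1]-99)
dark=(a.max(-1)<95)&(r<45)&(z>256)
p=W[dark];i=np.argsort(p[:,2])[:12];print(p[i])
c=cv2.resize(a[110:180,310:390],(640,560),interpolation=cv2.INTER_CUBIC)
import sys;save(sys.argv[1],c)
E
python3 e.py f
```

```text
{'time': 8.175, 'qpos': array([ 0.171,  0.205,  1.571, -0.   ,  1.368, -2.473]), 'eef_pos': array([513.362, 100.347, 266.807]), 'tcp_rot': array([ 3.14 , -0.001, -2.068]), 'moment': array([ 0.119, -0.022,  0.006]), 'ft_force': array([-0.113,  0.286,  0.32 ]), 'gripper_width': 0.3270894629066646, 'finger_force': 0.0}
[[524.5 104.9 257.4]
 [533.3 100.  274.7]
 [496.6 108.6 276.6]
 [528.3  85.6 277.5]
 [495.  105.5 277.7]
 [493.7 101.9 279.2]
 [491.5  99.8 279.6]
 [534.3  92.2 279.6]
 [527.6  81.  279.9]
 [534.4  97.7 280. ]
 [532.2  90.  280. ]
 [489.9  96.7 280.7]]
```

View pics/f.png

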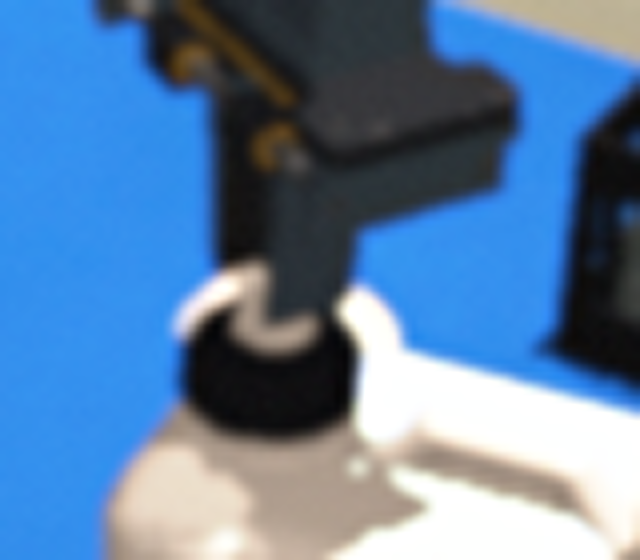

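The jaws now straddle the wing: near finger tip at (305,310), wing at (255,285). The tips are at z≈279, i.e. 12 mm above the reported TCP. I go 12 mm further down, to tips ≈267 and clear of the flange at 262.5, and grip.

Emit:
apply_moves(
  commands=[
    [[0,0,0.006],0,0.03],
    [[0,0,0.012],0,0.03],
    [[0,0,0.012],0,0.03],
    [[0,0,0.012],0,0.015],
    [[0,0,0.012],0,0.005],
    [[0,0,0.012],0,0.0],
    [[0,0,0.012],0,0.0],
    [[0,0,0.012],0,0.0],
  ],
  squeeze=20,
)

```text
time: 9.22
eef_pos: [513.7, 100.6, 256.0]
tcp_rot: [3.141, 0.0, -2.069]
ft_force: [-1.6, 1.3, 1.6]
gripper_width: 0.099
finger_force: 20.0
```

```bash
python3 s.py
```

```text
{'time': 9.225, 'qpos': array([ 0.171,  0.21 ,  1.592,  0.   ,  1.34 , -2.473]), 'eef_pos': array([513.707, 100.597, 255.997]), 'tcp_rot': array([ 3.141,  0.   , -2.069]), 'moment': array([ 0.329,  0.207, -0.178]), 'ft_force': array([-1.552,  1.335,  1.597]), 'gripper_width': 0.09931103699712217, 'finger_force': 19.99489724636078}
```

It holds the wing (9.06 mm, 20 N). I turn 36° clockwise, safely less than the minimum 0.8 rad, following the sink.

Emit:
apply_moves(
  commands=[
    [[0,0,0.0],3,0.0],
    [[0,0,0.0001],6,0.0],
    [[0,0,0.0001],9,0.0],
    [[0,0,0.0002],12,0.0],
    [[0,0,0.0002],15,0.0],
    [[0,0,0.0003],18,0.0],
    [[0,0,0.0003],21,0.0],
    [[0,0,0.0003],24,0.0],
    [[0,0,0.0004],27,0.0],
    [[0,0,0.0004],30,0.0],
    [[0,0,0.0005],33,0.0],
    [[0,0,0.0005],36,0.0],
  ],
)

```text
time: 10.72
eef_pos: [514.5, 99.8, 255.5]
tcp_rot: [-3.139, 0.001, -2.698]
ft_force: [0.0, -1.9, 1.5]
gripper_width: 0.096
finger_force: 20.0
```

```bash
python3 s.py
```

```text
{'time': 10.725, 'qpos': array([ 0.171,  0.21 ,  1.592, -0.002,  1.338, -1.844]), 'eef_pos': array([514.499,  99.773, 255.525]), 'tcp_rot': array([-3.139,  0.001, -2.698]), 'moment': array([-0.149, -0.166,  0.161]), 'ft_force': array([ 0.025, -1.944,  1.451]), 'gripper_width': 0.09596497665541227, 'finger_force': 19.999638497829437}
```

The torque reads 0.16 N m, so the plug is turning against its thread friction. From here I feel for the stop in 4° steps.

Emit:
apply_moves(
  commands=[
    [[0,0,0],2,0.0],
    [[0,0,0.0001],4,0.0],
    [[0,0,0.0001],4,0.0],
  ],
)

```text
time: 11.1
eef_pos: [514.5, 99.7, 255.4]
tcp_rot: [-3.14, 0.001, -2.767]
ft_force: [1.7, -3.8, 1.2]
gripper_width: 0.092
finger_force: 20.0
```

```bash
cat > t.py <<'E'
from rig import bot
s=bot.read_state();print([round(float(x),3) for x in(s['time'],s['moment'][2],s['tcp_rot'][2],s['eef_pos'][0],s['eef_pos'][1],s['eef_pos'][2],*s['ft_force'],s['qpos'][5])])
E
python3 t.py
```

```text
[11.1, 0.071, -2.767, 514.5, 99.725, 255.442, 1.676, -3.81, 1.213, -1.775]
```

Emit:
apply_moves(
  commands=[
    [[0,0,0],2,0.0],
    [[0,0,0.0001],4,0.0],
    [[0,0,0.0001],4,0.0],
  ],
)

```text
time: 11.48
eef_pos: [514.5, 99.6, 255.4]
tcp_rot: [-3.139, 0.001, -2.838]
ft_force: [3.2, -4.6, 1.2]
gripper_width: 0.097
finger_force: 20.0
```

```bash
python3 t.py
```

```text
[11.475, 0.112, -2.838, 514.521, 99.624, 255.391, 3.241, -4.566, 1.178, -1.704]
```

Emit:
apply_moves(
  commands=[
    [[0,-0.0007,0],2,0.0],
    [[0,-0.0007,0.0001],4,0.0],
    [[0,-0.0007,0.0001],4,0.0],
  ],
)

```text
time: 11.85
eef_pos: [514.6, 99.5, 255.3]
tcp_rot: [-3.141, 0.001, -2.907]
ft_force: [2.7, -4.1, 2.6]
gripper_width: 0.099
finger_force: 20.0
```

```bash
python3 t.py
```

```text
[11.85, -0.011, -2.907, 514.558, 99.512, 255.318, 2.739, -4.099, 2.572, -1.635]
```

```bash
cat > t.py <<'E'
from rig import bot,imaging
import numpy as np
R=[]
for i in range(5):
    s=bot.read_state();R.append([s['moment'][2],*s['ft_force'],s['tcp_rot'][2]]);imaging.camera('top') if i<4 else 0
R=np.array(R);print(s['time'],'Mz',R[:,0].round(3),'mean',R.mean(0).round(3),s['eef_pos'].round(2),s['qpos'][5].round(3))
E
python3 t.py
```

```text
12.05 Mz [-0.011  0.052  0.072  0.061  0.038] mean [ 0.042  2.827 -4.464  2.56  -2.907] [514.54  99.48 255.28] -1.636
```

Emit:
apply_moves(
  commands=[
    [[0,0,0],2,0.0],
    [[0,0,0.0001],4,0.0],
  ],
)

```text
time: 12.3
eef_pos: [514.6, 99.4, 255.2]
tcp_rot: [-3.14, 0.001, -2.978]
ft_force: [3.1, -5.4, 3.2]
gripper_width: 0.097
finger_force: 20.0
```

```bash
python3 t.py
```

```text
12.5 Mz [0.177 0.084 0.13  0.038 0.022] mean [ 0.09   2.921 -4.499  2.946 -2.977] [514.55  99.38 255.23] -1.566
```

Emit:
apply_moves(
  commands=[
    [[0,-0.0005,0],2,0.0],
    [[0,-0.0005,0.0],4,0.0],
  ],
)

```text
time: 12.75
eef_pos: [514.6, 99.2, 255.2]
tcp_rot: [-3.141, 0.001, -3.048]
ft_force: [3.6, -4.2, 2.4]
gripper_width: 0.099
finger_force: 20.0
```

```bash
python3 t.py
```

```text
12.95 Mz [0.159 0.073 0.057 0.079 0.074] mean [ 0.088  3.099 -4.718  2.342 -3.048] [514.59  99.22 255.18] -1.496
```

Emit:
apply_moves(
  commands=[
    [[0,0,0],2,0.0],
    [[0,0,0.0001],4,0.0],
  ],
)

```text
time: 13.2
eef_pos: [514.6, 99.1, 255.1]
tcp_rot: [-3.141, 0.001, -3.118]
ft_force: [2.8, -3.8, 2.8]
gripper_width: 0.094
finger_force: 20.0
```

```bash
python3 t.py
```

```text
13.4 Mz [0.168 0.098 0.055 0.071 0.066] mean [ 0.092  3.081 -4.356  3.245 -3.117] [514.59  99.07 255.07] -1.427
```

Emit:
apply_moves(
  commands=[
    [[0,0,0],2,0.0],
    [[0,0,0.0001],4,0.0],
  ],
)

```text
time: 13.65
eef_pos: [514.6, 99.0, 255.0]
tcp_rot: [-3.141, 0.001, 3.096]
ft_force: [2.4, -3.8, 3.6]
gripper_width: 0.099
finger_force: 20.0
```

```bash
python3 t.py
```

```text
13.85 Mz [0.114 0.079 0.125 0.051 0.046] mean [ 0.083  2.758 -4.616  3.649  3.096] [514.59  98.94 255.04] -1.357
```

Emit:
apply_moves(
  commands=[
    [[0,0,0],2,0.0],
    [[0,0,0.0],4,0.0],
  ],
)

```text
time: 14.1
eef_pos: [514.6, 98.8, 255.0]
tcp_rot: [-3.141, 0.001, 3.026]
ft_force: [3.8, -5.2, 3.4]
gripper_width: 0.097
finger_force: 20.0
```

```bash
python3 t.py
```

```text
14.3 Mz [0.147 0.146 0.064 0.057 0.035] mean [ 0.09   3.302 -5.132  2.755  3.026] [514.58  98.83 255.  ] -1.287
```

Emit:
apply_moves(
  commands=[
    [[0,0,0],2,0.0],
    [[0,0,0.0001],4,0.0],
  ],
)

```text
time: 14.55
eef_pos: [514.6, 98.7, 254.9]
tcp_rot: [-3.14, 0.001, 2.956]
ft_force: [2.2, -5.0, 2.8]
gripper_width: 0.092
finger_force: 20.0
```

```bash
python3 t.py
```

```text
14.75 Mz [0.129 0.098 0.048 0.046 0.119] mean [ 0.088  3.009 -5.332  3.583  2.956] [514.53  98.68 254.92] -1.217
```

Emit:
apply_moves(
  commands=[
    [[0,-0.0005,0],2,0.0],
    [[0,-0.0005,0.0001],4,0.0],
  ],
)

```text
time: 15.0
eef_pos: [514.5, 98.5, 254.9]
tcp_rot: [-3.141, 0.001, 2.886]
ft_force: [2.4, -4.7, 3.6]
gripper_width: 0.095
finger_force: 20.0
```

```bash
python3 t.py
```

```text
15.2 Mz [0.159 0.126 0.035 0.103 0.07 ] mean [ 0.099  2.745 -4.32   3.14   2.886] [514.51  98.52 254.85] -1.148
```

Emit:
apply_moves(
  commands=[
    [[0,0,0],2,0.0],
    [[0,0,0.0],4,0.0],
  ],
)

```text
time: 15.45
eef_pos: [514.5, 98.4, 254.8]
tcp_rot: [-3.141, 0.001, 2.816]
ft_force: [3.0, -5.2, 2.7]
gripper_width: 0.096
finger_force: 20.0
```

```bash
python3 t.py
```

```text
15.65 Mz [0.151 0.106 0.074 0.093 0.075] mean [ 0.1    3.028 -5.383  3.153  2.817] [514.5   98.39 254.82] -1.079
```

Emit:
apply_moves(
  commands=[
    [[0,0,0],2,0.0],
    [[0,0,0.0001],4,0.0],
  ],
)

```text
time: 15.9
eef_pos: [514.4, 98.3, 254.7]
tcp_rot: [-3.141, 0.001, 2.747]
ft_force: [2.6, -5.9, 3.4]
gripper_width: 0.098
finger_force: 20.0
```

```bash
python3 t.py
```

```text
16.1 Mz [0.186 0.1   0.092 0.064 0.095] mean [ 0.107  2.89  -5.367  3.384  2.747] [514.46  98.27 254.75] -1.009
```

Emit:
apply_moves(
  commands=[
    [[0,0,0],2,0.0],
    [[0,0,0.0001],4,0.0],
  ],
)

```text
time: 16.35
eef_pos: [514.4, 98.2, 254.7]
tcp_rot: [-3.141, 0.002, 2.677]
ft_force: [1.4, -5.6, 3.5]
gripper_width: 0.093
finger_force: 20.0
```

```bash
python3 t.py
```

```text
16.55 Mz [0.202 0.166 0.124 0.098 0.025] mean [ 0.123  2.457 -5.539  3.574  2.677] [514.37  98.17 254.69] -0.939
```

Emit:
apply_moves(
  commands=[
    [[0,0,0],2,0.0],
    [[0,0,0.0],4,0.0],
  ],
)

```text
time: 16.8
eef_pos: [514.3, 98.1, 254.7]
tcp_rot: [-3.141, 0.001, 2.608]
ft_force: [2.6, -5.4, 4.5]
gripper_width: 0.098
finger_force: 20.1
```

```bash
python3 t.py
```

```text
17.0 Mz [0.445 0.437 0.419 0.43  0.43 ] mean [ 0.432  2.571 -5.761  3.4    2.608] [514.29  98.07 254.64] -0.87
```

The stop is felt: the torque jumped to a steady 0.43 N m, below the cap's 0.5. I let go and rise.

Emit:
apply_moves(
  commands=[
    [[0,0,0],4,0.03],
    [[0,0,0],4,0.03],
    [[0,0,0],4,0.03],
    [[0,0,0],4,0.03],
    [[0,0,0],4,0.03],
    [[0,0,-0.01],4,0.03],
    [[0,0,-0.03],4,0.04],
    [[0,0,-0.06],4,0.05],
    [[0,0,-0.1],4,0.07],
    [[0,0,-0.13],4,0.07],
    [[0,0,-0.13],4,0.07],
  ],
)

```text
time: 18.38
eef_pos: [515.0, 99.0, 387.3]
tcp_rot: [3.137, 0.004, 2.539]
ft_force: [0.6, 0.6, -0.2]
gripper_width: 0.767
finger_force: 0.0
```

```bash
python3 s.py; python3 m.py
```

```text
{'time': 18.375, 'qpos': array([ 0.168,  0.178,  1.314,  0.   ,  1.644, -0.801]), 'eef_pos': array([515.041,  98.998, 387.335]), 'tcp_rot': array([3.137, 0.004, 2.539]), 'moment': array([ 0.072, -0.152,  0.021]), 'ft_force': array([ 0.578,  0.61 , -0.234]), 'gripper_width': 0.7673862101560495, 'finger_force': 0.0}
{'time': 18.375, 'qpos': array([ 0.168,  0.178,  1.314,  0.   ,  1.644, -0.801]), 'eef_pos': array([515.041,  98.998, 387.335]), 'tcp_rot': array([3.137, 0.004, 2.539]), 'moment': array([ 0.072, -0.152,  0.021]), 'ft_force': array([ 0.578,  0.61 , -0.234])}
246 252.5 1907 [507.159 101.797 248.12 ] ((510.2002258300781, 99.00727844238281), (66.70670318603516, 66.50698852539062), 54.689212799072266)
276 286 214 [510.028  99.312 277.903] ((510.633056640625, 98.91131591796875), (8.782242774963379, 29.59248924255371), 59.53925704956055)
246 252.5 1845 [507.348 101.289 248.843] ((510.9930725097656, 99.15841674804688), (66.98255920410156, 66.86715698242188), 23.13258934020996)
276 286 227 [510.766  99.474 278.535] ((511.1663513183594, 99.03958892822266), (8.983312606811523, 29.899089813232422), 60.66293716430664)
```

Release looks clean: the wing is at about 150°, where the stop was felt. Now I go to the hood at about (474.5,-226.5), turning to yaw π.

Emit:
apply_moves(
  commands=[
    [[-0.015,-0.029,0],-5,0.07],
    [[-0.03,-0.058,0],-10,0.07],
    [[-0.045,-0.087,0],-15,0.07],
    [[-0.06,-0.116,0],-20,0.07],
    [[-0.075,-0.146,0.0],-25,0.07],
    [[-0.09,-0.175,0.02],-30,0.07],
    [[-0.105,-0.204,0.05],-34.5,0.07],
    [[-0.12,-0.233,0.08],-34.5,0.07],
    [[-0.135,-0.262,0.12],-34.5,0.07],
    [[-0.151,-0.291,0.15],-34.5,0.07],
    [[-0.151,-0.291,0.187],-34.5,0.07],
    [[-0.151,-0.291,0.187],-34.5,0.07],
  ],
)

```text
time: 19.98
eef_pos: [470.8, -225.5, 193.5]
tcp_rot: [3.137, -0.008, 3.141]
ft_force: [-0.2, 0.1, 0.7]
gripper_width: 0.766
finger_force: 0.0
```

Emit:
apply_moves(
  commands=[
    [[0,0,0],0,0.07],
    [[0,0,0],0,0.07],
    [[0,0,0],0,0.07],
  ],
)

```text
time: 20.35
eef_pos: [474.3, -226.5, 198.5]
tcp_rot: [-3.14, 0.002, -3.141]
ft_force: [-0.6, 1.1, -0.2]
gripper_width: 0.766
finger_force: 0.0
```

```bash
python3 s.py; python3 - <<'E'
from h import *
np.set_printoptions(precision=1,suppress=True)
for i in range(2):
    a,d,W=cloud('wrist');z=W[...,2]
    r=np.hypot(W[...,0]-474.5,W[...,1]+226.5)
    for lo,hi,R in((30,42,40),(6,30,40),(-6,4,60)):
        p=W[(r<R)&(z>lo)&(z<hi)]
        if len(p)>5: print(lo,len(p),np.median(p,0),p.min(0),p.max(0),cv2.minEnclosingCircle(p[:,:2].astype(np.float32)))
save('g',a)
E
```

```text
{'time': 20.35, 'qpos': array([-0.467,  0.246,  1.69 , -0.   ,  1.203, -2.039]), 'eef_pos': array([ 474.254, -226.533,  198.542]), 'tcp_rot': array([-3.14 ,  0.002, -3.141]), 'moment': array([ 0.084, -0.108,  0.055]), 'ft_force': array([-0.599,  1.132, -0.188]), 'gripper_width': 0.7662988284311889, 'finger_force': 0.0}
30 1207 [ 471.2 -226.3   35.8] [ 447.4 -251.5   30.3] [ 496.2 -202.4   38.1] ((472.1511535644531, -226.8639678955078), 24.814050674438477)
6 87 [ 450.8 -227.6   22.1] [ 446.4 -252.3    6.3] [ 484.2 -202.    29.7] ((471.280029296875, -227.25538635253906), 25.705707550048828)
-6 4562 [ 468.3 -226.3   -0.2] [ 414.5 -286.    -2.8] [ 534.4 -166.8    3.3] ((474.49542236328125, -226.49468994140625), 59.99058532714844)
30 1207 [ 471.1 -226.3   35.8] [ 447.4 -251.5   30.1] [ 497.  -202.4   38.3] ((472.0877685546875, -226.7979736328125), 24.883525848388672)
6 89 [ 450.3 -226.3   22.1] [ 446.4 -252.4    6.8] [ 477.2 -201.9   29.8] ((471.19415283203125, -226.9954833984375), 25.53487777709961)
-6 4564 [ 469.1 -226.3   -0.1] [ 415.6 -285.8   -2.9] [ 534.3 -167.     3.2] ((474.5030212402344, -226.47552490234375), 59.98094177246094)
```

View pics/g.png

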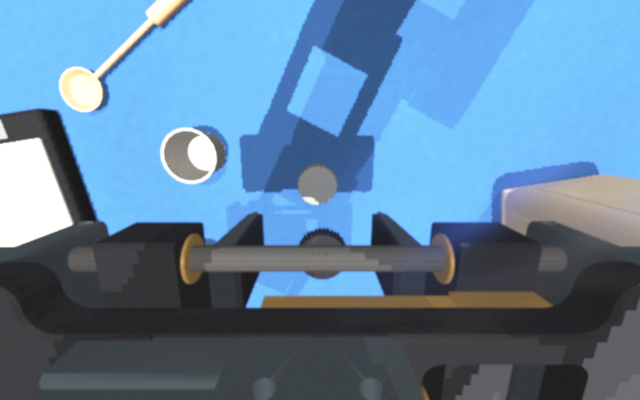

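The hood is seen at (318,184), between the jaws, with the spare cap behind the jaws and the cup at (192,155) clear. Its centre is about (472.3,-226.8), top at 36, 50 mm across. I descend and grip at 8 N.

Emit:
apply_moves(
  commands=[
    [[0.0019,0,0.03],0,0.07],
    [[0.0019,0,0.07],0,0.07],
    [[0.0019,0,0.11],0,0.07],
    [[0.0019,0,0.15],0,0.07],
    [[0.0019,0,0.175],0,0.07],
    [[0.0019,0,0.19],0,0.07],
    [[0.0019,0,0.195],0,0.07],
    [[0.0019,0,0.195],0,0.07],
    [[0.0019,0,0.195],0,0.055],
    [[0.0019,0,0.195],0,0.04],
    [[0.0019,0,0.195],0,0.04],
    [[0.0019,0,0.195],0,0.04],
  ],
  squeeze=8,
)

```text
time: 21.95
eef_pos: [472.2, -226.8, 3.0]
tcp_rot: [-3.141, 0.001, 3.141]
ft_force: [-0.3, 1.6, 4.4]
gripper_width: 0.548
finger_force: 8.0
```

```bash
python3 s.py
```

```text
{'time': 21.95, 'qpos': array([-0.47 ,  0.457,  1.946, -0.   ,  0.738, -2.04 ]), 'eef_pos': array([ 472.191, -226.801,    2.991]), 'tcp_rot': array([-3.141,  0.001,  3.141]), 'moment': array([ 0.099, -0.033, -0.032]), 'ft_force': array([-0.296,  1.581,  4.374]), 'gripper_width': 0.548437141219878, 'finger_force': 8.0008245119825}
```

The hood is held (50.0 mm). I lift it and carry it over to the cap, staying high.

Emit:
apply_moves(
  commands=[
    [[0,0,-0.01],0,0.04],
    [[0,0,-0.04],0,0.04],
    [[0,0,-0.09],0,0.04],
    [[0,0,-0.14],0,0.04],
    [[0,0,-0.19],0,0.04],
    [[0,0,-0.24],0,0.04],
    [[0,0,-0.29],0,0.04],
    [[-0.003,0.03,-0.32],0,0.04],
    [[-0.009,0.07,-0.33],0,0.04],
    [[-0.014,0.11,-0.33],0,0.04],
    [[-0.019,0.15,-0.33],0,0.04],
    [[-0.024,0.19,-0.33],0,0.04],
  ],
)

```text
time: 23.45
eef_pos: [495.3, -35.2, 332.6]
tcp_rot: [-3.142, -0.0, 3.141]
ft_force: [0.4, -0.5, -0.1]
gripper_width: 0.549
finger_force: 8.0
```

Emit:
apply_moves(
  commands=[
    [[-0.005,0.04,0],0,0.04],
    [[-0.01,0.08,0],0,0.04],
    [[-0.014,0.11,0],0,0.04],
    [[-0.0169,0.13,0],0,0.04],
    [[-0.0169,0.136,0],0,0.04],
    [[-0.0169,0.136,0],0,0.04],
    [[-0.0169,0.136,0],0,0.04],
    [[-0.0169,0.136,0],0,0.04],
    [[-0.0169,0.136,0],0,0.04],
  ],
)

```text
time: 24.58
eef_pos: [512.7, 98.9, 332.4]
tcp_rot: [-3.141, 0.0, 3.141]
ft_force: [-1.7, 0.6, -0.5]
gripper_width: 0.551
finger_force: 8.0
```

```bash
python3 s.py; cat > hm.py <<'E'
from h import *
np.set_printoptions(precision=1,suppress=True)
e=bot.read_state()['eef_pos']
for n in('wrist','top'):
    a,d,W=cloud(n);z=W[...,2]
    r=np.hypot(W[...,0]-e[0],W[...,1]-e[1])
    g=a.astype(int);bg=g.max(-1)-g.min(-1)<30
    m=(r<30)&(z>e[2]+26)&(z<e[2]+40)&bg&(g.max(-1)>75)
    p=W[m]
    if len(p)>5: print(n,len(p),np.median(p,0),p.min(0),p.max(0),cv2.minEnclosingCircle(p[:,:2].astype(np.float32)))
    m=(np.hypot(W[...,0]-513,W[...,1]-99)<42)&(z>247)&(z<252.5);p=W[m]
    if len(p)>5: print('cap',n,len(p),np.median(p,0),p.min(0),p.max(0))
    if n=='wrist': save('w',a)
E
python3 hm.py
```

```text
{'time': 24.575, 'qpos': array([ 0.169,  0.182,  1.441, -0.   ,  1.519, -1.401]), 'eef_pos': array([512.717,  98.936, 332.386]), 'tcp_rot': array([-3.141,  0.   ,  3.141]), 'moment': array([ 0.081, -0.108,  0.01 ]), 'ft_force': array([-1.685,  0.566, -0.491]), 'gripper_width': 0.5510385867374007, 'finger_force': 7.999955657869577}
wrist 3436 [503.4  99.5 365.4] [488.   73.9 358.5] [537.3 124.7 372.2] ((515.979736328125, 99.22866821289062), 28.043643951416016)
cap wrist 1546 [495.4  98.6 250.1] [478.4  64.  247. ] [524.7 133.7 252.5]
cap top 10 [483.7  95.4 250.5] [480.4  85.3 247.2] [484.4 112.2 252.5]
```

View pics/w.png

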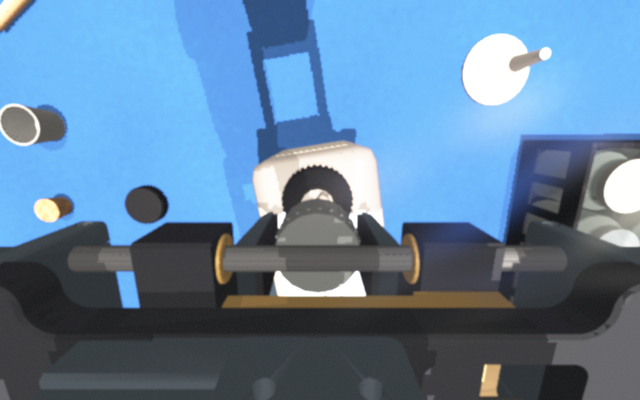

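The hood sits level in the jaws at (317,245), with the cap behind it at (317,190). Near edges put the hood axis at about (513.0,99.3) and the cap axis at about (512.7,99.0), so they agree within 1 mm. I lower it over the wing to just above the boss.

Emit:
apply_moves(
  commands=[
    [[0,0,0.02],0,0.04],
    [[0,0,0.035],0,0.04],
    [[0,0,0.045],0,0.04],
    [[0,0,0.055],0,0.04],
    [[0,0,0.065],0,0.04],
    [[0,0,0.073],0,0.04],
    [[0,0,0.073],0,0.04],
    [[0,0,0.073],0,0.04],
  ],
)

```text
time: 25.68
eef_pos: [513.0, 99.5, 259.7]
tcp_rot: [3.142, 0.001, 3.141]
ft_force: [-0.5, 0.3, -0.5]
gripper_width: 0.549
finger_force: 8.0
```

```bash
python3 s.py
```

```text
{'time': 25.675, 'qpos': array([ 0.17 ,  0.206,  1.588, -0.   ,  1.347, -1.401]), 'eef_pos': array([512.954,  99.466, 259.655]), 'tcp_rot': array([3.142, 0.001, 3.141]), 'moment': array([ 0.091, -0.157, -0.005]), 'ft_force': array([-0.549,  0.296, -0.467]), 'gripper_width': 0.5491367628300281, 'finger_force': 7.999969634693116}
```

No contact yet, with the rim at ≈256.7. I go down the remaining ≈6.5 mm.

Emit:
apply_moves(
  commands=[
    [[0,0,0.002],0,0.04],
    [[0,0,0.004],0,0.04],
    [[0,0,0.0055],0,0.04],
    [[0,0,0.0065],0,0.04],
    [[0,0,0.0065],0,0.04],
    [[0,0,0.0065],0,0.04],
  ],
)

```text
time: 26.42
eef_pos: [512.7, 99.4, 253.0]
tcp_rot: [-3.142, 0.0, 3.141]
ft_force: [0.2, -0.8, 1.7]
gripper_width: 0.552
finger_force: 8.0
```

```bash
python3 s.py
```

```text
{'time': 26.425, 'qpos': array([ 0.17 ,  0.209,  1.6  , -0.   ,  1.332, -1.401]), 'eef_pos': array([512.722,  99.394, 253.009]), 'tcp_rot': array([-3.142,  0.   ,  3.141]), 'moment': array([ 0.113,  0.017, -0.014]), 'ft_force': array([ 0.191, -0.807,  1.743]), 'gripper_width': 0.5519693307422953, 'finger_force': 8.000072815921158}
```

Light contact (≈2 N up) at TCP 253.0, which puts the rim at 250. I open, then back off straight up.

Emit:
apply_moves(
  commands=[
    [[0,0,0],0,0.07],
    [[0,0,0],0,0.07],
    [[0,0,0],0,0.07],
    [[0,0,0],0,0.07],
    [[0,0,-0.01],0,0.07],
    [[0,0,-0.03],0,0.07],
    [[0,0,-0.06],0,0.07],
    [[0,0,-0.1],0,0.07],
    [[0,0,-0.13],0,0.07],
    [[0,0,-0.13],0,0.07],
    [[0,0,-0.13],0,0.07],
    [[0,0,-0.13],0,0.07],
  ],
)

```text
time: 27.92
eef_pos: [512.2, 99.4, 381.4]
tcp_rot: [-3.141, -0.003, 3.141]
ft_force: [0.5, 0.9, -0.0]
gripper_width: 0.771
finger_force: 0.0
```

```bash
python3 - <<'E'
from h import *
np.set_printoptions(precision=2,suppress=True)
print(bot.read_state()['eef_pos'],bot.read_state()['ft_force'])
for n in('wrist','scene'):
    a,d,W=cloud(n);z=W[...,2];r=np.hypot(W[...,0]-513,W[...,1]-99)
    p=W[(r<40)&(z>278)&(z<295)];q=W[(r<45)&(z>246)&(z<252.5)]
    A=np.c_[p[:,:2]-[513,99],np.ones(len(p))];top=abs(p[:,2]-np.median(p[:,2]))<3
    print(n,len(p),np.median(p,0),'tilt',np.linalg.lstsq(A[top],p[top,2],rcond=None)[0],cv2.minEnclosingCircle(p[top][:,:2].astype(np.float32)),'cap',np.median(q,0),cv2.minEnclosingCircle(q[:,:2].astype(np.float32)))
    if n=='wrist': save('z',a)
E
```

```text
[512.19  99.36 381.41] [ 0.47  0.93 -0.02]
wrist 1828 [511.65  99.71 286.22] tilt [  0.    -0.   286.22] ((512.8817749023438, 99.36534881591797), 24.827871322631836) cap [493.02  96.33 250.09] ((512.1422119140625, 98.61892700195312), 35.399932861328125)
scene 162 [512.67  93.12 285.55] tilt [  0.01   0.01 285.8 ] ((511.1739196777344, 98.78413391113281), 27.85698127746582) cap [524.38  79.7  249.33] ((511.07391357421875, 95.40656280517578), 35.02758026123047)
```

View pics/z.png

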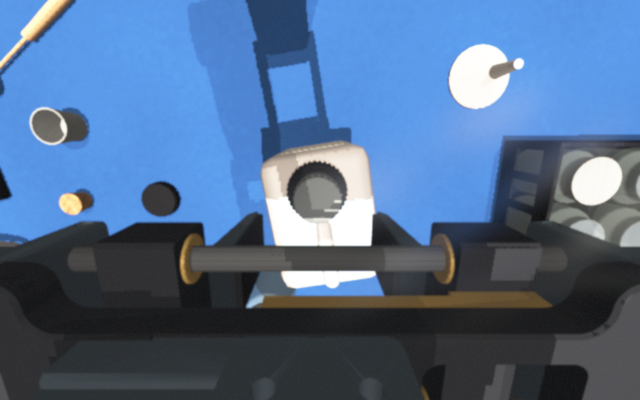

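The hood stands level on the cap at (317,195). Its top is at 286.2 = 250 + 36, with zero tilt, and it is under 1 mm off axis. The arm is clear, so I hand in.

```bash
python3 -c "
from rig import bot
print(bot.finish_job())"
```

```text
the job is handed in; nothing more can be done
None
```

I handed the job in at about 28 s, and no verdict came back: the plug is screwed home at about 0.43 N m (slightly over the 0.25–0.4 hand-tight band, under the cap's 0.5), I saw no sign of the cap turning but did not measure its tick, and the hood sits level and fully down on the cap, about 1 mm off axis.

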